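Set out the cheese tasting and load the wire slicer

TASK

Unstack the cheeses and set out the tasting: the square cheese goes in the middle of the square slate with its sides parallel to the slate's, the larger round one in the middle of the larger round board, and the little drum in the middle of the smaller round board. The long brick goes centred and straight on the slicer's bed, slid in under the raised wire until its end is up against the stop. Keep every cheese upright, set it down rather than dropping it, and leave the honey jar and the glass where they are.

Things in the scene. Friction and masses are not known exactly. Their poses are not given: they have to be found in the camera images.
- brick: loose: long brick-shaped cheese, straw-coloured rind, herbs on top, 180 x 62 x 45 mm (x, y, z), 0.4 to 0.65 kg. Origin: centre of its underside, x along its length. Starts on a fixed dark wooden board 240 x 110 x 18 mm and carries the others: square and disc side by side on it, 45 mm either side of its middle (either at either end), the drum on top of one of them. Goes into the slicer
- square_cheese: loose: small square cream-coloured cheese, 52 x 52 x 30 mm (x, y, z), 90 g. Origin: centre of its underside, x and y along its sides. Starts on the brick. Goes on the square slate
- disc_cheese: loose: small flat round white-rinded cheese, 58 mm across, 30 mm high, 85 g; the larger of the two round ones. Origin: centre of its underside. Starts on the brick. Goes on the larger round board
- drum_cheese: loose: little upright drum-shaped cheese, 40 mm across, 36 mm high, 50 g; the smaller round one, at the very top of the stack. Origin: centre of its underside. Goes on the smaller round board
- slicer: fixed: wire slicer, pale wooden bed 260 x 140 mm, top at z 22 mm. Origin: centre of bed's underside; x along the bed, away from the robot, to the stop. At x +60 mm a sprung wire bow on posts at y -60 and +60: wire 57 mm above the bed, handle over it up to z 121; yields down at 3 N. Then a steel stop plate, top at z 59, face at x +95: a brick touching it has its origin at x +5. Slide in from -x
- slate: fixed: square dark slate serving tile 110 x 110 x 8 mm. Origin: centre of its underside, x and y along its sides; top at z = 8 mm
- round_board_large: fixed: larger round tree-slice serving board with bark edge, 120 mm across, 20 mm thick. Origin: centre of its underside; top at z = 20 mm
- round_board_small: fixed: smaller round tree-slice serving board with bark edge, 84 mm across, 20 mm thick. Origin: centre of its underside; top at z = 20 mm
- honey_jar: loose bystander: amber honey jar with brass cap, 62 mm across, 85 mm high. Origin: centre of its underside. To be left alone
- tumbler: loose bystander: clear drinking glass, 64 mm across, 85 mm high, empty and open. Origin: centre of its underside. To be left alone
Mind the look-alikes: they are no part of the job. Leave any orange look-alike of the brick alone.

How it is judged:
By the outcome, as a careful person would: the job done as asked, in the order asked, and still so for the second after the job is handed in, with the robot touching nothing.
It also fails if it takes over 109 s, if anything falls off the work surface, if the arm or the gripper's body presses on something with over 40 N, if the wrist force passes 120 N, or if a joint passes its speed limit or range.

ROBOT

A 6-joint arm with a two-finger parallel gripper is mounted at the origin on the work surface. World frame = base frame: x ahead of the robot, y to its left, z up, the work surface at z = 0. Lengths are in m, angles in rad, forces in N, time in s.
With the tool pointing down it reaches from about 0.375 to 0.9 m from the base axis. Payload 3.1 kg.
Tool frame: the origin (TCP) lies on the centre line of the jaws, within the pads' length; the fingertips stand 22 mm ahead of it and the grasp point (between the pads) lies 3 mm ahead of it; z points along the fingers, y is the line along which they close (so a half turn about z gives the same grasp; the last joint's range is limited). The gripper opens to 85 mm and grips with 20 to 120 N. Pads are 22 mm wide; open, the fingers measure 114 mm over their backs; the gripper's body (76 mm by 85 mm) begins 54 mm behind the grasp point. The pads swing forward as they close: fully open they stand 13 mm farther back than shut.
Start: joints at [-1.325, 0.527, 1.433, -0, 1.181, -0.178], TCP at [0.258, -0.569, 0.253] pointing down, gripper open.
Joint ranges: [-3.08, 3.08], [-0.75, 2.2], [0.22, 2.44], [-1.43, 4.57], [0, 2.65], [-2.85, 2.85]. Speed limits (rad/s): [2.79, 2.79, 3.14, 3.14, 3.14, 3.14].

INTERFACE

Orientations are given as a unit quaternion [x, y, z, w].
In Python, from station import sense, eyes, job gives the robot as it stands.
- The arm moves only by the shell command python3 -m pendant 'ROWS' [FORCE]. ROWS is rows parted by semicolons, their numbers by spaces, 1 to 20 of them, each of 5 numbers: dx, dy, dz in m, then a turn about the tool's z in rad, then the opening from 0.0 (shut) to 1.0 (fully open); each row is the pose to reach, as a shift and turn from the pose commanded when the command began, along the tool's axes at that moment; what a row does not reach only later rows make up. A row lasts 1/10 s, in which the tool goes at most 0.05 m and 0.15 rad, less where a joint would pass 70% of its speed; a pose out of reach is approached as far as the arm can. The fingers move at their own pace and stop on an object; FORCE is the grip in N (left out, the last holds). Time passes only in rows, so rows that do not move let the fingers close. It prints the time, the measured TCP pose, the force, the opening and the grip force at its end.
- sense(): the state, without advancing time (a new reading comes with each control period).
- eyes.snapshot(name): name is "side" or "top" or "wrist"; returns a dict with "pixels" (384x512x3 uint8, red, green, blue), "range_z" (384x512 float32, m along the optical axis (not along the pixel's ray), 0 where there is no reading), "fov_y" (degrees; the focal length in pixels is half the picture's height over the tangent of half this angle, whatever the lens; pixels are square), "cx", "cy" (the principal point, pixels), "k1" (the pictures are not rectified: a ray, as slopes to the right and down, at radius r is drawn at 1 + k1 r^2 times it, then the intrinsics apply), "R" (3x3) and "t" (3): a world point X has camera coordinates R X + t; the wrist camera has in their place "hand_eye" (4x4, takes a point from camera to tool coordinates, whose origin is the TCP and whose axes are the flange's). Camera axes: x right, y down, z forward; pixel columns grow to the right and rows downward; lengths in m; the calibration is good to about 2 mm. A picture is of the moment at which its call begins: read the wrist's pose just before it.
- job.sign_off(): hands the job in; it is judged then, once.
The state is a dict: "t": time; "q": joint angles; "qd": joint speeds; "tau": joint torques, N m; "tcp_pos": TCP position; "tool_rot": TCP orientation; "force": force on the tool from outside, world axes, zero at the start; "ft_torque": the same for the moment, N m; "finger_gap": opening from 0.0 (shut) to 1.0 (fully open); "gripper_force": force on a finger pad.
Only numpy, scipy, OpenCV 4.12 (cv2) and the standard library are available. Lean on these libraries where they do the work, as an engineer would, in place of code of your own. Each camera call takes 0.05 s, during which the arm holds its last target. There are 200 camera calls.

## Working session

There is one attempt and no reset: what is moved stays moved. The work goes in short steps, Python scripts to look and compute and a shell command to move; the robot and the scene stay as the last step left them, time stands still between calls to the robot, and variables do not carry over. Pictures are saved under pics/ and viewed, at most 14 in all, crops included, and the job is handed in when it is done.

```bash
ls; mkdir -p pics
cat > h.py <<'E'
import numpy as np, cv2, pickle
from station import sense, eyes, job
from scipy.spatial.transform import Rotation as Ro
def snap(n):
    s=sense(); d=eyes.snapshot(n)
    if n=='wrist':
        R=Ro.from_quat(s['tool_rot']).as_matrix(); T=np.eye(4);T[:3,:3]=R;T[:3,3]=s['tcp_pos']
        C=T@np.array(d['hand_eye']); d['R']=C[:3,:3].T; d['t']=-C[:3,:3].T@C[:3,3]
    return d
def save(d,f,box=None,size=None):
    im=d['pixels'][:,:,::-1]
    if box: im=im[box[1]:box[3],box[0]:box[2]]
    if size: im=cv2.resize(im,size,interpolation=cv2.INTER_CUBIC)
    cv2.imwrite('pics/'+f,im)
def rays(d,px):
    px=np.atleast_2d(np.asarray(px,float)); f=192/np.tan(np.radians(d['fov_y'])/2)
    K=np.array([[f,0,d['cx']],[0,f,d['cy']],[0,0,1]])
    u=cv2.undistortPoints(px[:,None],K,np.array([d['k1'],0,0,0.]))[:,0]
    return np.c_[u,np.ones(len(u))]
def onplane(d,px,z):
    R=np.array(d['R']);t=np.array(d['t']); o=-R.T@t; w=rays(d,px)@R
    return o+w*((z-o[2])/w[:,2])[:,None]
def bydepth(d,px):
    px=np.atleast_2d(px).astype(int); r=d['range_z'][px[:,1],px[:,0]]
    R=np.array(d['R']);t=np.array(d['t'])
    return (rays(d,px)*r[:,None]-t)@R
def cloud(d):
    v,u=np.mgrid[0:384,0:512]; px=np.c_[u.ravel(),v.ravel()]
    return bydepth(d,px).reshape(384,512,3)
E
python3 - <<'E'
from h import *
for n in('top','side'):
    d=snap(n); save(d,n+'0.png',size=(800,600)); pickle.dump(d,open(n+'0.pkl','wb'))
    print(n,d['fov_y'],d['k1'],-np.array(d['R']).T@d['t'])
print(sense())
E
```

```text
pics
top 44.987302994144635 -0.09827132263954351 [0.4163972  0.00769592 1.33451502]
side 46.59988535653161 -0.023738628310033143 [0.17602136 0.86186367 0.6671495 ]
{'t': 0.1, 'q': array([-1.32448926e+00,  5.28370273e-01,  1.43376542e+00,  9.32088223e-06,
        1.18140809e+00, -1.78519708e-01]), 'qd': array([ 0.00052497, -0.00038695, -0.00373794,  0.00069248,  0.00051942,
       -0.00111116]), 'tau': array([-8.45381851e-05, -4.43304527e+01, -1.78587377e+01, -1.18114808e-04,
        3.89904308e-03,  1.95861247e-05]), 'tcp_pos': array([ 0.25747164, -0.56884702,  0.25243602]), 'tool_rot': array([ 9.77524881e-01,  2.10817824e-01, -2.87517523e-05, -9.75149550e-04]), 'force': array([-0.2310949 ,  0.75500081,  0.02803605]), 'ft_torque': array([ 0.02438191, -0.02458778,  0.01735139]), 'gripper_force': 0.0, 'finger_gap': 1.001847074272916}
```

View pics/top0.png

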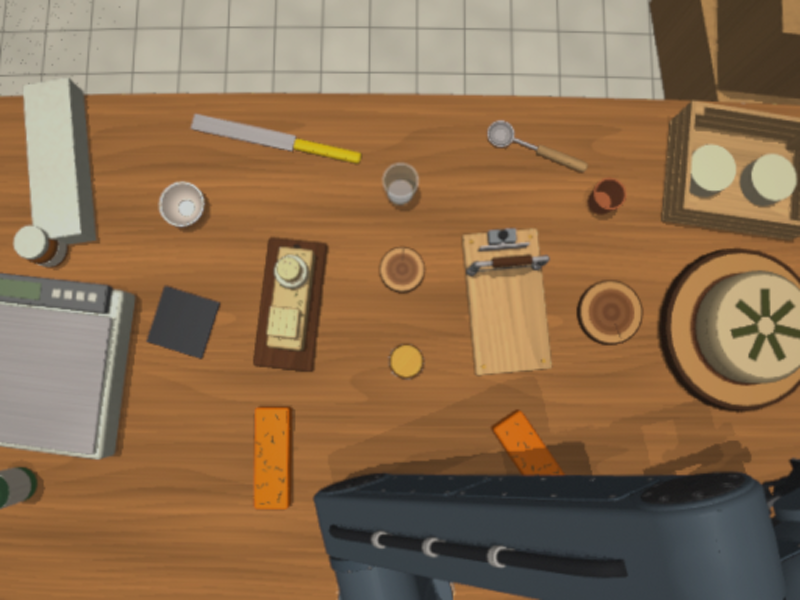

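View pics/side0.png

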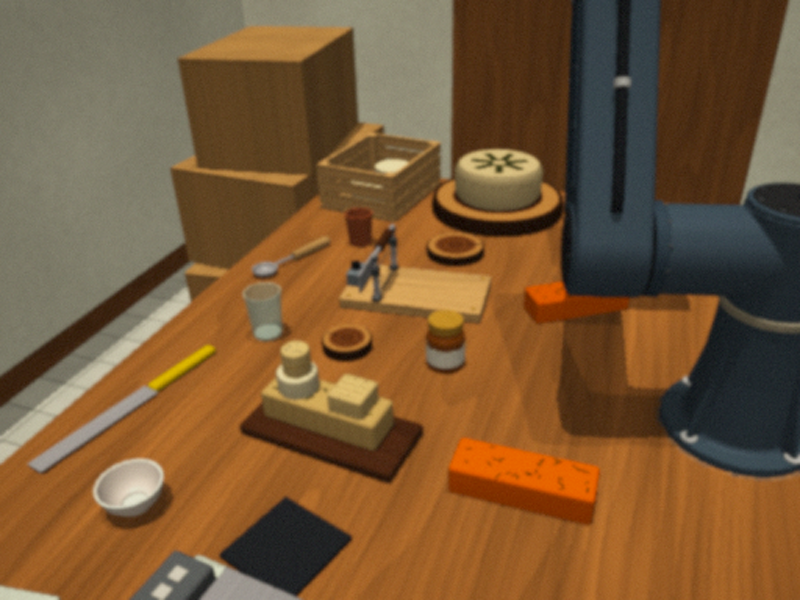

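The top view has one straw brick stack, at (290,300): the drum sits on the white disc at (290,270) and the square is at (284,322). Slate is at (184,322), small board (402,270), slicer (507,300), large board (611,312), jar (406,361) and tumbler (401,185). The orange bricks at (272,457) and (527,443) and the big white cheese at (765,325) are look-alikes. I'll measure next and confirm with a crop.

```bash
cat > m.py <<'E'
from h import *
d=pickle.load(open('top0.pkl','rb')); C=cloud(d); hsv=cv2.cvtColor(d['pixels'],cv2.COLOR_RGB2HSV)
def blob(name,box,lo,hi,z,col=None):
    x0,y0,x1,y1=[int(v/1.5625) for v in box]
    m=np.zeros((384,512),np.uint8); Z=C[:,:,2]
    m[y0:y1,x0:x1]=((Z>lo)&(Z<hi))[y0:y1,x0:x1]
    if col is not None: m&=cv2.inRange(hsv,np.array(col[0]),np.array(col[1]))//255
    m=cv2.morphologyEx(m,cv2.MORPH_OPEN,np.ones((2,2),np.uint8))
    c=max(cv2.findContours(m,0,2)[0],key=cv2.contourArea)
    w=onplane(d,c[:,0,:].astype(float),z)[:,:2]
    r=cv2.minAreaRect((w*1000).astype(np.float32)); k=cv2.minEnclosingCircle((w*1000).astype(np.float32))
    print(name,len(c),'Zmed',np.median(Z[m>0]).round(4),'rect',np.round(r[0],1),np.round(r[1],1),round(r[2],1),'circ',np.round(k[0],1),round(k[1],1))
blob('drum',(260,235,330,300),.115,.15,.129)
blob('disc',(260,235,330,300),.08,.15,.093)
blob('square',(260,300,330,360),.08,.11,.093)
blob('brick',(240,220,340,380),.05,.2,.063)
blob('board',(235,220,345,390),.009,.2,.018)
blob('slate',(130,270,235,370),-1,1,.008,((0,0,0),(180,255,75)))
blob('small',(370,240,435,300),.01,.05,.02)
blob('large',(570,270,650,350),.01,.05,.02)
blob('slicerbed',(450,270,560,380),.012,.04,.022)
blob('sliceall',(450,220,560,380),.012,.04,.022)
blob('bow',(450,220,560,290),.07,.2,.121)
blob('stop',(480,225,535,255),.045,.09,.059)
blob('jar',(380,335,435,385),.06,.12,.085)
blob('tumbler',(375,155,430,215),.04,.12,.085)
blob('orange1',(240,395,310,520),.02,.1,.045)
E
python3 m.py
python3 -c "
from h import *
d=pickle.load(open('top0.pkl','rb')); save(d,'c1.png',(150,140,360,245),(800,400))"
```

```text
drum 22 Zmed 0.1271 rect [586.7 182.7] [39.6 37.1] 45.8 circ [586.  182.1] 20.9
disc 34 Zmed 0.1175 rect [587.1 183.2] [54.8 54.3] 1.2 circ [586.5 183.3] 29.4
square 23 Zmed 0.091 rect [498.6 194.2] [53.1 51.9] 85.0 circ [498.8 194.5] 33.5
brick 47 Zmed 0.0679 rect [543.6 188.6] [ 65.9 179.4] 83.8 circ [543.  187.9] 92.2
board 78 Zmed 0.0226 rect [537.1 193.8] [110.3 239.6] 84.3 circ [537.5 194.4] 129.4
slate 85 Zmed 0.0065 rect [502.2 392.9] [107.4 105.8] 73.9 circ [501.1 393.2] 72.5
small 44 Zmed 0.019 rect [601.9  -9.8] [80.8 80.2] 0.6 circ [602.7 -10. ] 42.1
large 65 Zmed 0.019 rect [ 526.8 -393.3] [117.5 118.8] 89.2 circ [ 527.3 -393.7] 61.0
slicerbed 54 Zmed 0.0206 rect [ 513.1 -204.9] [194.3 138.1] 5.8 circ [ 513.5 -204.1] 118.0
sliceall 112 Zmed 0.0207 rect [ 545.9 -201.6] [259.9 138.4] 5.7 circ [ 546.  -202.5] 145.0
bow 39 Zmed 0.1145 rect [ 602.8 -191.5] [ 21.2 135. ] 6.0 circ [ 601.7 -191.6] 67.6
stop 36 Zmed 0.0477 rect [ 660.6 -187.5] [21.9 49.3] 10.3 circ [ 663.4 -187.2] 24.9
jar 31 Zmed 0.0832 rect [434.1 -18.3] [51.  53.8] 0.5 circ [433.5 -17.8] 27.8
tumbler 39 Zmed 0.0582 rect [760.6  -4.4] [38.8 61.2] 3.6 circ [751.5  -5.3] 31.0
orange1 26 Zmed 0.0429 rect [261.5 218. ] [178.4  63.7] 1.0 circ [261.4 218. ] 93.7
```

View pics/c1.png

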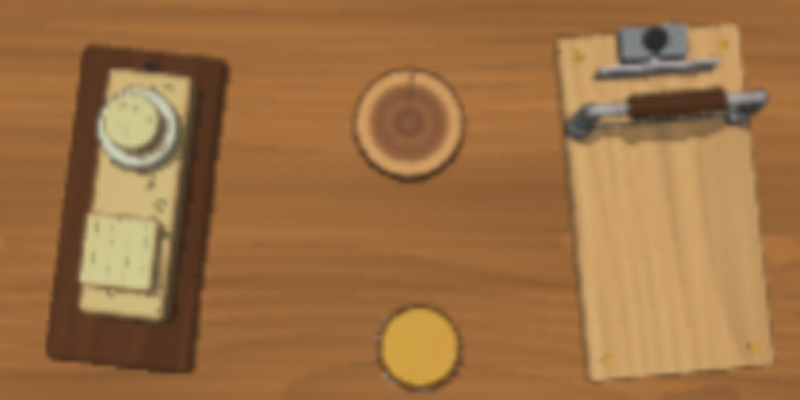

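The crop confirms it: the drum is on the disc at the far end of the straw brick, the square is at its near end, the tree-slice board is at (408,123) and the slicer bed at (665,200). First move is to above the square.

```bash
cat > go.py <<'E'
import sys; from h import *
# go.py x y z yaw(tool x axis) -> row shift from present pose
x,y,z,yaw=map(float,sys.argv[1:5]); s=sense(); R=Ro.from_quat(s['tool_rot']).as_matrix()
d=R.T@(np.array([x,y,z])-s['tcp_pos']); y0=np.arctan2(R[1,0],R[0,0])
print('shift',d.round(4),'turn',round(-((yaw-y0+np.pi)%(2*np.pi)-np.pi),4),'rows>',int(np.linalg.norm(d)/.05)+1,'t',s['t'],'q6',s['q'][5].round(2))
E
python3 go.py .4988 .1942 .27 -.1
```

```text
shift [ 0.5344 -0.5958 -0.0162] turn 0.5248 rows> 17 t 0.1 q6 -0.18
```

```bash
python3 -m pendant '.534 -.596 -.016 .525 1;.534 -.596 -.016 .525 1;.534 -.596 -.016 .525 1;.534 -.596 -.016 .525 1;.534 -.596 -.016 .525 1;.534 -.596 -.016 .525 1;.534 -.596 -.016 .525 1;.534 -.596 -.016 .525 1;.534 -.596 -.016 .525 1;.534 -.596 -.016 .525 1;.534 -.596 -.016 .525 1;.534 -.596 -.016 .525 1;.534 -.596 -.016 .525 1;.534 -.596 -.016 .525 1;.534 -.596 -.016 .525 1;.534 -.596 -.016 .525 1;.534 -.596 -.016 .525 1;.534 -.596 -.016 .525 1;.534 -.596 -.016 .525 1;.534 -.596 -.016 .525 1' 30
python3 -m pendant '0 0 0 0 1;0 0 0 0 1;0 0 0 0 1'
python3 go.py .4988 .1942 .27 -.1
python3 - <<'E'
from h import *
d=snap('wrist'); save(d,'w1.png',size=(800,600)); pickle.dump(d,open('w1.pkl','wb'))
E
```

```text
t: 2.1
tcp_pos: [0.498, 0.1922, 0.2691]
tool_rot: [0.999, -0.051, -0.001, 0.0]
force: [-0.3, 0.0, 0.7]
finger_gap: 0.997
gripper_force: 0.0
t: 2.4
tcp_pos: [0.4986, 0.193, 0.2695]
tool_rot: [0.999, -0.051, 0.0, 0.0]
force: [-0.2, -0.3, -1.0]
finger_gap: 0.999
gripper_force: 0.0
shift [ 0.0001 -0.0012 -0.0005] turn -0.0014 rows> 1 t 2.4 q6 1.83
```

View pics/w1.png

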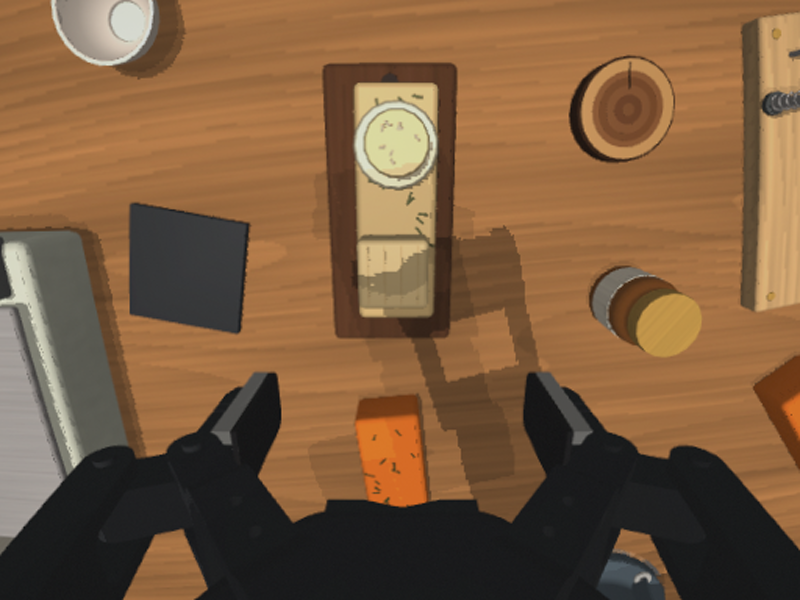

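The wrist view shows the drum on the disc at (397,143), the square at (396,277), slate (190,268), small board (627,108). I'll refine positions from this view.

```bash
cat > m2.py <<'E'
from h import *
import sys
def blobs(d,name,box,lo,hi,z,col=None):
    C=cloud(d); hsv=cv2.cvtColor(d['pixels'],cv2.COLOR_RGB2HSV); Z=C[:,:,2]
    x0,y0,x1,y1=[int(v/1.5625) for v in box]; m=np.zeros((384,512),np.uint8)
    m[y0:y1,x0:x1]=((Z>lo)&(Z<hi))[y0:y1,x0:x1]
    if col is not None: m&=cv2.inRange(hsv,np.array(col[0]),np.array(col[1]))//255
    m=cv2.morphologyEx(m,cv2.MORPH_OPEN,np.ones((3,3),np.uint8))
    c=max(cv2.findContours(m,0,2)[0],key=cv2.contourArea)
    w=(onplane(d,c[:,0,:].astype(float),z)[:,:2]*1000).astype(np.float32)
    r=cv2.minAreaRect(w); k=cv2.minEnclosingCircle(w)
    print(name,'Z',np.median(Z[m>0]).round(4),'rect',np.round(r[0],1),np.round(r[1],1),round(r[2],1),'circ',np.round(k[0],1),round(k[1],1))
    return r
E
python3 - <<'E'
from m2 import *
d=pickle.load(open('w1.pkl','rb'))
blobs(d,'drum',(320,70,460,220),.12,.15,.129)
blobs(d,'disc',(320,70,460,220),.08,.102,.093)
blobs(d,'square',(340,220,460,330),.086,.11,.093)
blobs(d,'bricktop',(320,70,460,340),.055,.15,.063)
blobs(d,'board',(310,50,470,350),.014,.15,.018)
blobs(d,'slate',(110,190,260,345),-1,1,.008,((0,0,0),(180,255,75)))
blobs(d,'small',(560,40,690,175),.016,.05,.02)
E
```

```text
drum Z 0.1283 rect [588.6 186.9] [37.7 38.4] 84.2 circ [588.7 187.1] 19.7
disc Z 0.092 rect [587.1 190.9] [56.2 48.3] 40.0 circ [589.8 188.3] 28.6
square Z 0.0923 rect [502.1 199.6] [51.1 50. ] 84.2 circ [502.1 199.8] 34.6
bricktop Z 0.0913 rect [545.7 193.2] [ 61.5 176.6] 83.9 circ [546.1 192.7] 91.8
board Z 0.0614 rect [539.2 199. ] [108.4 235.6] 84.1 circ [539.8 198.9] 128.0
slate Z 0.0073 rect [505.5 396.1] [110.4 109.3] 73.6 circ [505.6 396.8] 76.5
small Z 0.0198 rect [604.8  -5.3] [81.6 83.5] 89.9 circ [604.9  -4.7] 42.3
```

```bash
python3 go.py .501 .198 .088 -.103
```

```text
shift [ 0.0019 -0.005   0.1814] turn 0.0019 rows> 4 t 2.45 q6 1.83
```

```bash
python3 -m pendant '.002 -.005 .04 .002 1;.002 -.005 .08 .002 1;.002 -.005 .12 .002 1;.002 -.005 .15 .002 1;.002 -.005 .17 .002 1;.002 -.005 .181 .002 1;.002 -.005 .181 .002 1;.002 -.005 .181 .002 1;.002 -.005 .181 .002 0.5;.002 -.005 .181 .002 0.4;.002 -.005 .181 .002 0.4;.002 -.005 .181 .002 0.4;.002 -.005 .181 .002 0.4;.002 -.005 .181 .002 0.4' 25
python3 - <<'E'
from h import *
d=snap('wrist'); save(d,'w2.png',size=(800,600)); pickle.dump(d,open('w2.pkl','wb'))
E
```

```text
t: 3.85
tcp_pos: [0.5017, 0.1986, 0.0895]
tool_rot: [0.999, -0.051, 0.001, -0.0]
force: [-0.2, -0.3, 6.0]
finger_gap: 0.602
gripper_force: 27.8
```

View pics/w2.png

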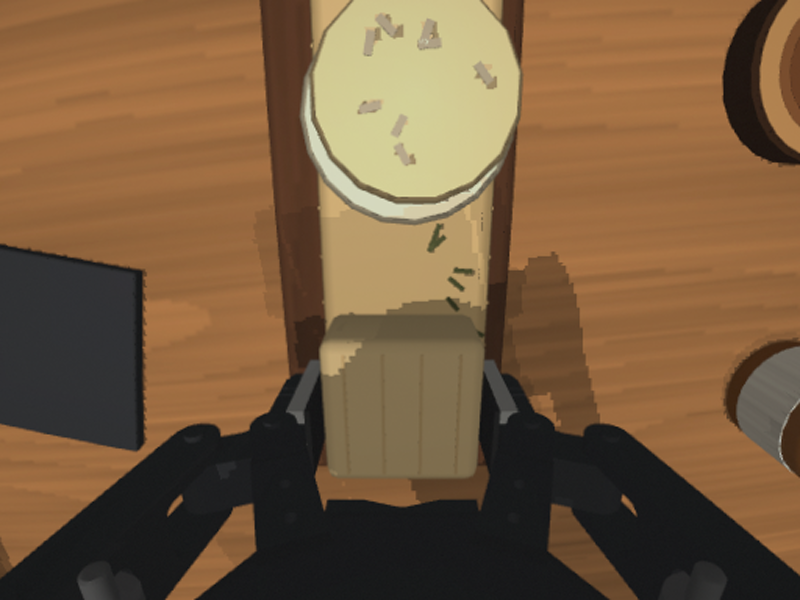

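The square is gripped between the pads at (402,410). I'll measure its place relative to the tool, then lift.

```bash
cat >> h.py <<'E'
def tooloff(p):
    s=sense(); R=Ro.from_quat(s['tool_rot']).as_matrix(); q=R.T@(np.r_[np.array(p)/1000,0]-s['tcp_pos']); return (q[:2]*1000).round(1)
E
python3 - <<'E'
from m2 import *
d=pickle.load(open('w2.pkl','rb'))
r=blobs(d,'square',(315,300,490,485),.087,.11,.093)
print(tooloff(r[0]))
E
python3 -m pendant '0 0 -.01 0 .4;0 0 -.03 0 .4;0 0 -.06 0 .4;0 0 -.1 0 .4;0 0 -.12 0 .4;0 0 -.12 0 .4;0 0 -.12 0 .4'
python3 -c "
from m2 import *
d=snap('wrist'); C=cloud(d)
h=sense()['tcp_pos'][2]+.0035
print(h); r=blobs(d,'sq',(315,300,490,485),h-.008,h+.01,h); print(tooloff(r[0]))
r=blobs(d,'slate',(0,190,260,500),-1,.03,.008,((0,0,0),(180,255,75)))
r=blobs(d,'drum',(250,0,560,300),.12,.15,.129)
"
```

```text
square Z 0.0922 rect [503.1 198.8] [57.7 51.6] 84.2 circ [503.1 199.5] 34.7
[ 1.1 -0.3]
t: 4.6
tcp_pos: [0.5005, 0.1984, 0.2084]
tool_rot: [0.999, -0.051, 0.0, -0.0]
force: [-0.5, -0.7, -1.3]
finger_gap: 0.603
gripper_force: 27.0
0.21100263148033474
sq Z 0.2111 rect [501.8 198.3] [56.  53.1] 84.2 circ [501.7 198.3] 34.4
[ 2.2 -0.3]
slate Z 0.0072 rect [505.2 395.8] [110.6 109.8] 73.4 circ [505.6 395.3] 76.5
drum Z 0.1283 rect [588.5 187.2] [37.9 37.9] 84.2 circ [588.5 187.2] 19.5
```

```bash
python3 go.py .5054 .396 .10 -.287
```

```text
shift [-0.0145 -0.1973  0.1074] turn 0.1848 rows> 5 t 4.65 q6 1.84
```

```bash
python3 -m pendant '-.0145 -.197 0 .185 .4;-.0145 -.197 0 .185 .4;-.0145 -.197 0 .185 .4;-.0145 -.197 0 .185 .4;-.0145 -.197 .03 .185 .4;-.0145 -.197 .07 .185 .4;-.0145 -.197 .107 .185 .4;-.0145 -.197 .107 .185 .4;-.0145 -.197 .107 .185 .4;-.0145 -.197 .107 .185 .4'
python3 go.py .5054 .396 .0365 -.287
```

```text
t: 5.65
tcp_pos: [0.5078, 0.3963, 0.1026]
tool_rot: [0.99, -0.143, 0.001, -0.001]
force: [0.4, 0.9, 0.3]
finger_gap: 0.601
gripper_force: 27.0
shift [-0.0024  0.0011  0.0661] turn -0.0005 rows> 2 t 5.65 q6 2.35
```

```bash
python3 -m pendant '0 0 .02 0 .4;0 0 .04 0 .4;0 0 .05 0 .4;0 0 .055 0 .4;0 0 .055 0 .4;0 0 .055 0 .4'
python3 go.py .5054 .396 .0365 -.287
```

```text
t: 6.25
tcp_pos: [0.5074, 0.3963, 0.0474]
tool_rot: [0.99, -0.143, 0.001, -0.001]
force: [1.2, 0.2, -1.6]
finger_gap: 0.608
gripper_force: 27.1
shift [-0.0019  0.0008  0.0109] turn -0.0003 rows> 1 t 6.25 q6 2.35
```

```bash
python3 -m pendant '-.002 .001 .004 0 .4;-.002 .001 .008 0 .4;-.002 .001 .0095 0 .4;-.002 .001 .0105 0 .4;-.002 .001 .0112 0 .4;-.002 .001 .0112 0 .4'
```

```text
t: 6.85
tcp_pos: [0.5045, 0.3955, 0.035]
tool_rot: [0.99, -0.143, -0.0, 0.0]
force: [-0.5, 1.1, -1.0]
finger_gap: 0.603
gripper_force: 27.1
```

```bash
python3 -m pendant '0 0 .001 0 .4;0 0 .001 0 .4;0 0 .001 0 .4'; python3 -m pendant '0 0 .001 0 .4;0 0 .001 0 .4;0 0 .001 0 .4'
```

```text
t: 7.15
tcp_pos: [0.5046, 0.3956, 0.0346]
tool_rot: [0.99, -0.143, 0.0, -0.0]
force: [-1.2, -0.2, 3.5]
finger_gap: 0.601
gripper_force: 27.4
t: 7.45
tcp_pos: [0.5046, 0.3956, 0.0345]
tool_rot: [0.99, -0.143, 0.0, -0.0]
force: [-1.7, -1.7, 8.8]
finger_gap: 0.607
gripper_force: 28.2
```

Contact. Opening slowly, then up.

```bash
python3 -m pendant '0 0 0 0 .65;0 0 0 0 .75;0 0 0 0 .9;0 0 0 0 1;0 0 0 0 1;0 0 -.02 0 1;0 0 -.06 0 1;0 0 -.11 0 1;0 0 -.16 0 1;0 0 -.2 0 1;0 0 -.2 0 1;0 0 -.2 0 1'
python3 -c "
from m2 import *
d=snap('wrist'); save(d,'w3.png',size=(600,450))
r=blobs(d,'sq',(250,190,560,560),.03,.06,.038); 
r=blobs(d,'slate',(150,190,600,580),-1,.03,.008,((0,0,0),(180,255,75)))
"
python3 go.py .5885 .187 .23 -.102
```

```text
t: 8.65
tcp_pos: [0.5047, 0.3957, 0.2343]
tool_rot: [0.99, -0.143, 0.001, -0.001]
force: [-0.3, -0.3, -0.4]
finger_gap: 0.997
gripper_force: 0.0
sq Z 0.0377 rect [504.4 396. ] [51.2 50.7] 73.6 circ [504.6 396.3] 34.1
slate Z 0.0075 rect [504.3 397.9] [108.4 108.6] 73.6 circ [504.5 397.2] 75.5
shift [0.1402 0.1756 0.0025] turn -0.1852 rows> 5 t 8.7 q6 2.35
```

View pics/w3.png

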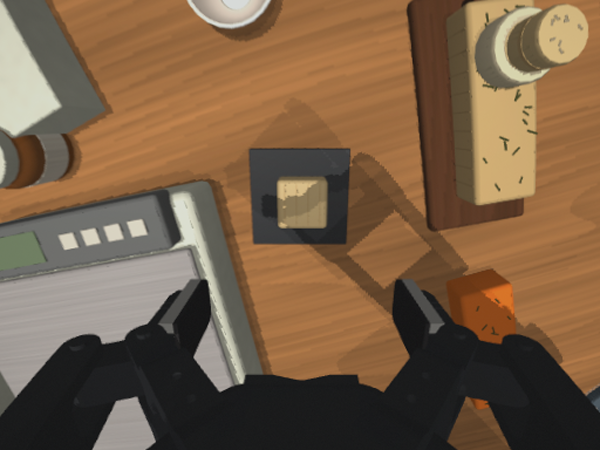

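The square sits centred on the slate and parallel to it, at (302,202) in this picture. Next is the drum.

```bash
python3 -m pendant '.14 .176 .0 -.185 1;.14 .176 .0 -.185 1;.14 .176 .0 -.185 1;.14 .176 .0 -.185 1;.14 .176 .0 -.185 1;.14 .176 .0 -.185 1;.14 .176 .02 -.185 1;.14 .176 .04 -.185 1;.14 .176 .04 -.185 1;.14 .176 .04 -.185 1'
python3 -c "
from m2 import *
d=snap('wrist')
blobs(d,'drum',(200,150,600,500),.12,.15,.129)
"
python3 go.py .5885 .187 .1185 -.102
```

```text
t: 9.7
tcp_pos: [0.5877, 0.1879, 0.1917]
tool_rot: [0.999, -0.051, -0.002, 0.0]
force: [-0.6, -0.3, 0.7]
finger_gap: 1.001
gripper_force: 0.0
drum Z 0.1283 rect [590.6 187.5] [38.1 39.7] 84.2 circ [590.8 187.3] 20.3
shift [0.0002 0.0008 0.0742] turn 0.0007 rows> 2 t 9.75 q6 1.8
```

```bash
python3 -m pendant '.001 .0008 .03 0 1;.001 .0008 .055 0 1;.001 .0008 .07 0 1;.001 .0008 .0735 0 1;.001 .0008 .0735 0 1;.001 .0008 .0735 0 .6;.001 .0008 .0735 0 .3;.001 .0008 .0735 0 .3;.001 .0008 .0735 0 .3;.001 .0008 .0735 0 .3;.001 .0008 .0735 0 .3;.001 .0008 .0735 0 .3' 22
python3 -m pendant '0 0 -.005 0 .3;0 0 -.02 0 .3;0 0 -.05 0 .3;0 0 -.08 0 .3;0 0 -.1 0 .3;0 0 -.1 0 .3;0 0 -.1 0 .3'
python3 -c "
from m2 import *
d=snap('wrist'); save(d,'w4.png',size=(600,450))
blobs(d,'disc',(200,0,600,450),.075,.11,.093)
z=sense()['tcp_pos'][2]; r=blobs(d,'drum',(300,250,520,500),z,z+.03,z+.0115);print(tooloff(r[0]))
blobs(d,'small',(500,40,800,275),.014,.05,.02)
blobs(d,'brick',(200,0,600,500),.05,.11,.063)
"
```

```text
t: 10.95
tcp_pos: [0.5904, 0.1862, 0.1207]
tool_rot: [0.999, -0.051, 0.001, -0.0]
force: [-1.5, -0.7, 6.2]
finger_gap: 0.457
gripper_force: 23.0
t: 11.65
tcp_pos: [0.5895, 0.1862, 0.2199]
tool_rot: [0.999, -0.051, 0.0, -0.0]
force: [0.7, -0.2, 0.0]
finger_gap: 0.455
gripper_force: 22.3
disc Z 0.0925 rect [593.8 188.2] [56.6 54.3] 86.6 circ [591.9 188.1] 29.5
drum Z 0.2277 rect [592.3 183.7] [66.  40.7] 84.1 circ [593.  183.7] 33.2
[3.9 1.9]
small Z 0.0199 rect [607.4  -4.5] [83.7 79.2] 84.4 circ [605.8  -4.1] 42.6
brick Z 0.0915 rect [590.6 188.9] [63.4 92.5] 85.8 circ [589.4 189.5] 54.1
```

View pics/w4.png

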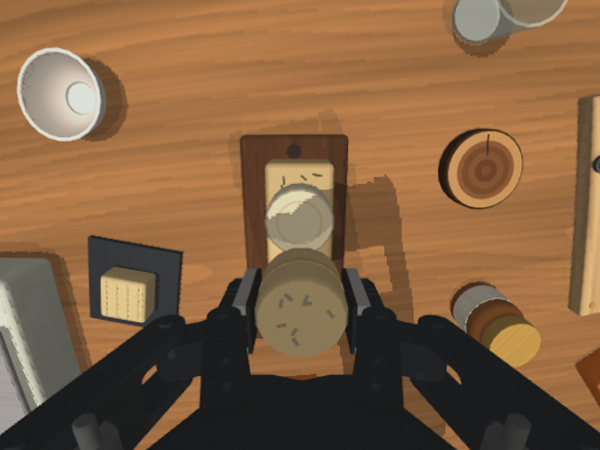

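The drum is held upright at (302,300), and the empty-topped disc sits on the brick at (298,218). Moving to the small board.

```bash
python3 go.py .6055 -.0045 .06 -.102
```

```text
shift [0.0362 0.1878 0.1589] turn -0.0002 rows> 5 t 11.7 q6 1.8
```

```bash
python3 -m pendant '.036 .188 0 0 .3;.036 .188 0 0 .3;.036 .188 0 0 .3;.036 .188 0 0 .3;.036 .188 0 0 .3;.036 .188 .04 0 .3;.036 .188 .08 0 .3;.036 .188 .12 0 .3;.036 .188 .15 0 .3;.036 .188 .159 0 .3;.036 .188 .159 0 .3;.036 .188 .159 0 .3'
python3 go.py .6055 -.0045 .048 -.102
```

```text
t: 12.9
tcp_pos: [0.6071, -0.0042, 0.0613]
tool_rot: [0.999, -0.051, 0.001, 0.0]
force: [0.2, -0.0, 0.2]
finger_gap: 0.46
gripper_force: 22.5
shift [-0.0015  0.0004  0.0133] turn 0.0002 rows> 1 t 12.9 q6 1.48
```

```bash
python3 -m pendant '-.001 0 .006 0 .3;-.001 0 .01 0 .3;-.001 0 .012 0 .3;-.001 0 .0125 0 .3;-.001 0 .013 0 .3;-.001 0 .013 0 .3'; python3 -m pendant '0 0 .001 0 .3;0 0 .001 0 .3;0 0 .001 0 .3'
```

```text
t: 13.5
tcp_pos: [0.6055, -0.0045, 0.0477]
tool_rot: [0.999, -0.051, 0.0, 0.0]
force: [1.1, -0.7, -0.3]
finger_gap: 0.46
gripper_force: 22.5
t: 13.8
tcp_pos: [0.6055, -0.0044, 0.0477]
tool_rot: [0.999, -0.051, 0.0, 0.0]
force: [-1.6, 0.8, 5.3]
finger_gap: 0.454
gripper_force: 23.1
```

Contact; release.

```bash
python3 -m pendant '0 0 0 0 .55;0 0 0 0 .7;0 0 0 0 .85;0 0 0 0 1;0 0 0 0 1;0 0 -.02 0 1;0 0 -.06 0 1;0 0 -.11 0 1;0 0 -.15 0 1;0 0 -.15 0 1;0 0 -.15 0 1'
python3 -c "
from m2 import *
d=snap('wrist')
blobs(d,'drum',(200,150,600,550),.045,.07,.056)
blobs(d,'small',(200,150,600,550),.014,.07,.02)
"
python3 go.py .5905 .188 .2 -.102
```

```text
t: 14.9
tcp_pos: [0.6057, -0.0044, 0.1977]
tool_rot: [0.999, -0.051, 0.001, 0.0]
force: [-0.1, -0.2, 0.8]
finger_gap: 0.997
gripper_force: 0.0
drum Z 0.0554 rect [605.5  -4.1] [37.6 39.9] 84.1 circ [605.5  -4.4] 20.4
small Z 0.021 rect [605.8  -5.8] [82.3 82. ] 84.1 circ [605.6  -5.8] 41.8
shift [-0.0338 -0.1898 -0.0038] turn -0.0002 rows> 4 t 14.95 q6 1.48
```

```bash
python3 -m pendant '-.034 -.19 0 0 1;-.034 -.19 0 0 1;-.034 -.19 0 0 1;-.034 -.19 0 0 1;-.034 -.19 0 0 1;-.034 -.19 0 0 1;-.034 -.19 0 0 1;-.034 -.19 0 0 1'
python3 -c "
from m2 import *
d=snap('wrist')
r=blobs(d,'disc',(200,0,600,450),.085,.11,.093)
blobs(d,'brick',(200,0,600,500),.055,.11,.063)
"
python3 go.py .590 .188 .088 -.102
```

```text
t: 15.75
tcp_pos: [0.591, 0.1865, 0.1958]
tool_rot: [0.999, -0.052, -0.001, 0.0]
force: [0.9, -0.1, 1.3]
finger_gap: 0.999
gripper_force: 0.0
disc Z 0.0925 rect [590.9 188. ] [56.1 57. ] 84.0 circ [591.2 188.1] 28.9
brick Z 0.0628 rect [547.6 192.8] [ 63.7 177.1] 84.0 circ [547.5 192.4] 92.4
shift [-0.0012 -0.0014  0.1081] turn -0.0024 rows> 3 t 15.8 q6 1.8
```

```bash
python3 -m pendant '-.0005 -.0014 .04 -.002 1;-.0005 -.0014 .08 -.002 1;-.0005 -.0014 .1 -.002 1;-.0005 -.0014 .108 -.002 1;-.0005 -.0014 .108 -.002 1;-.0005 -.0014 .108 -.002 1;-.0005 -.0014 .108 -.002 .6;-.0005 -.0014 .108 -.002 .5;-.0005 -.0014 .108 -.002 .5;-.0005 -.0014 .108 -.002 .5;-.0005 -.0014 .108 -.002 .5' 25
python3 -m pendant '0 0 -.005 0 .5;0 0 -.02 0 .5;0 0 -.05 0 .5;0 0 -.09 0 .5;0 0 -.13 0 .5;0 0 -.13 0 .5;0 0 -.13 0 .5'
python3 go.py .5285 -.389 .218 -.102
```

```text
t: 16.9
tcp_pos: [0.5916, 0.1896, 0.0902]
tool_rot: [0.999, -0.05, 0.001, -0.0]
force: [-1.1, 0.3, 6.5]
finger_gap: 0.666
gripper_force: 27.7
t: 17.6
tcp_pos: [0.591, 0.1897, 0.2206]
tool_rot: [0.999, -0.05, 0.002, -0.0]
force: [-0.4, 0.5, -1.8]
finger_gap: 0.663
gripper_force: 27.1
shift [-0.0044  0.582   0.0021] turn 0.0019 rows> 12 t 17.6 q6 1.8
```

```bash
python3 -m pendant '-.074 .575 0 0 .5;-.074 .575 0 0 .5;-.074 .575 0 0 .5;-.074 .575 0 0 .5;-.074 .575 0 0 .5;-.074 .575 0 0 .5;-.074 .575 0 0 .5;-.074 .575 0 0 .5;-.074 .575 0 0 .5;-.074 .575 0 0 .5;-.074 .575 0 0 .5;-.074 .575 0 0 .5;-.074 .575 0 0 .5;-.074 .575 0 0 .5;-.074 .575 0 0 .5;-.074 .575 0 0 .5;-.074 .575 0 0 .5'
python3 -c "
from m2 import *
d=snap('wrist'); save(d,'w5.png',size=(600,450))
blobs(d,'large',(250,0,560,330),.012,.05,.02)
blobs(d,'slicer',(0,0,250,600),.014,.05,.022)
"
python3 go.py .530 -.389 .218 -.102
```

```text
t: 19.3
tcp_pos: [0.4598, -0.3738, 0.2185]
tool_rot: [0.999, -0.049, -0.0, -0.0]
force: [0.4, 0.6, -1.0]
finger_gap: 0.659
gripper_force: 27.3
large Z 0.0199 rect [ 529.4 -392.4] [117.5 118.2] 65.0 circ [ 530.  -392.1] 59.9
slicer Z 0.0214 rect [ 540.5 -196.4] [244.6 153. ] 5.8 circ [ 536.8 -202.5] 135.1
shift [0.0713 0.008  0.0006] turn 0.0034 rows> 2 t 19.35 q6 0.8
```

View pics/w5.png

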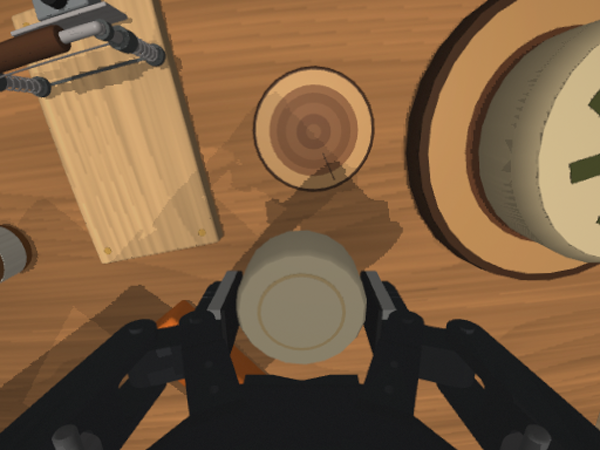

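The disc is held at (302,298), the large board's centre is at (313,128), and the slicer is on the left at (115,140). Placing the disc.

```bash
python3 go.py .530 -.3922 .060 -.102
```

```text
shift [0.0716 0.0112 0.1586] turn 0.0034 rows> 4 t 19.35 q6 0.8
```

```bash
python3 -m pendant '.0716 .0112 0 .003 .5;.0716 .0112 0 .003 .5;.0716 .0112 .04 .003 .5;.0716 .0112 .08 .003 .5;.0716 .0112 .12 .003 .5;.0716 .0112 .15 .003 .5;.0716 .0112 .158 .003 .5;.0716 .0112 .158 .003 .5;.0716 .0112 .158 .003 .5'
python3 go.py .530 -.3922 .047 -.102
```

```text
t: 20.25
tcp_pos: [0.5307, -0.3943, 0.0622]
tool_rot: [0.999, -0.051, 0.001, 0.001]
force: [0.6, 0.1, 0.1]
finger_gap: 0.663
gripper_force: 27.3
shift [-0.0009 -0.002   0.0152] turn -0.0009 rows> 1 t 20.25 q6 0.87
```

```bash
python3 -m pendant '0 -.001 .006 0 .5;0 -.001 .011 0 .5;0 -.001 .0135 0 .5;0 -.001 .0145 0 .5;0 -.001 .015 0 .5;0 -.001 .015 0 .5'; python3 -m pendant '0 0 .001 0 .5;0 0 .001 0 .5;0 0 .001 0 .5'
```

```text
t: 20.85
tcp_pos: [0.5298, -0.3926, 0.0472]
tool_rot: [0.999, -0.052, 0.0, 0.0]
force: [-0.7, 1.1, 6.5]
finger_gap: 0.661
gripper_force: 28.1
t: 21.15
tcp_pos: [0.5298, -0.3926, 0.0472]
tool_rot: [0.999, -0.052, 0.0, 0.0]
force: [-2.0, 2.2, 10.9]
finger_gap: 0.668
gripper_force: 28.6
```

```bash
python3 -m pendant '0 0 0 0 .75;0 0 0 0 .85;0 0 0 0 1;0 0 0 0 1;0 0 -.02 0 1;0 0 -.06 0 1;0 0 -.11 0 1;0 0 -.16 0 1;0 0 -.16 0 1;0 0 -.16 0 1'
python3 -c "
from m2 import *
d=snap('wrist')
blobs(d,'disc',(200,150,600,550),.04,.07,.05)
blobs(d,'large',(200,150,600,550),.014,.07,.02)
"
python3 go.py .43 -.21 .28 .1
```

```text
t: 22.15
tcp_pos: [0.5303, -0.3931, 0.2064]
tool_rot: [0.999, -0.052, 0.001, 0.001]
force: [-0.1, 0.9, -2.1]
finger_gap: 0.998
gripper_force: 0.0
disc Z 0.0496 rect [ 529.4 -392.4] [55.6 56.2] 84.0 circ [ 529.5 -392.2] 28.9
large Z 0.0217 rect [ 530.  -392.3] [118.2 118. ] 36.1 circ [ 530.1 -392. ] 59.7
shift [-0.1176 -0.171  -0.0755] turn -0.2032 rows> 5 t 22.2 q6 0.87
```

Disc centred. Now view the slicer from the tool's placing yaw.

```bash
python3 -m pendant '-.118 -.171 -.075 -.203 1;-.118 -.171 -.075 -.203 1;-.118 -.171 -.075 -.203 1;-.118 -.171 -.075 -.203 1;-.118 -.171 -.075 -.203 1;-.118 -.171 -.075 -.203 1;-.118 -.171 -.075 -.203 1;-.118 -.171 -.075 -.203 1;-.118 -.171 -.075 -.203 1'
python3 - <<'E'
from m2 import *
d=snap('wrist'); save(d,'w6.png',size=(800,600)); pickle.dump(d,open('w6.pkl','wb'))
blobs(d,'bed',(200,0,600,600),.014,.05,.022)
E
python3 go.py .546 .194 .28 -.1
```

```text
t: 23.1
tcp_pos: [0.4304, -0.2113, 0.2786]
tool_rot: [0.999, 0.049, -0.001, -0.0]
force: [0.9, -0.6, 0.0]
finger_gap: 1.004
gripper_force: 0.0
bed Z 0.0215 rect [ 522.2 -201.6] [206.5 139.7] 5.6 circ [ 519.9 -201.7] 120.9
shift [ 0.1551 -0.3918 -0.0011] turn 0.1988 rows> 9 t 23.15 q6 0.78
```

View pics/w6.png

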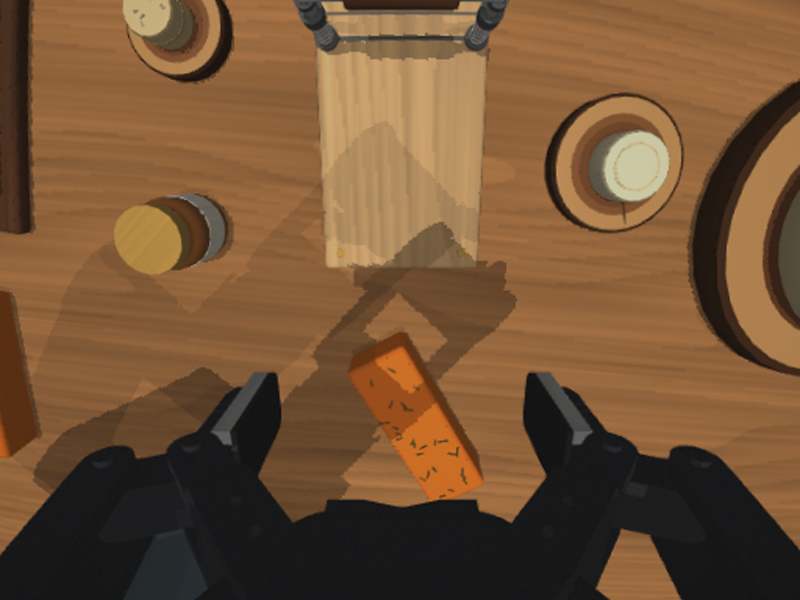

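The slicer bed is clear, with its near edge at row 267. The orange look-alike at (415,415) lies short of it, so I can lower the brick onto the bed in front of the wire and slide it 40 mm. Next I'll go back to the brick.

```bash
python3 -m pendant '.09 -.39 0 .2 1;.09 -.39 0 .2 1;.09 -.39 0 .2 1;.09 -.39 0 .2 1;.09 -.39 0 .2 1;.09 -.39 0 .2 1;.09 -.39 0 .2 1;.09 -.39 0 .2 1;.09 -.39 0 .2 1;.09 -.39 0 .2 1;.09 -.39 0 .2 1;.09 -.39 0 .2 1'
python3 - <<'E'
from m2 import *
d=snap('wrist'); print(np.array(d['hand_eye'])[:3,3])
r=blobs(d,'brick',(200,0,600,500),.057,.11,.063)
c=np.array(r[0]); a=np.radians(-6.1); print(c-22*np.array([np.cos(a),np.sin(a)]))
E
```

```text
t: 24.35
tcp_pos: [0.4807, 0.1852, 0.2794]
tool_rot: [0.999, -0.051, -0.0, 0.0]
force: [1.0, -0.6, -0.6]
finger_gap: 0.999
gripper_force: 0.0
[ 0.07442245 -0.00016686 -0.11997124]
brick Z 0.0623 rect [545.4 193. ] [ 61.1 176. ] 83.9 circ [545.7 193.2] 91.8
[523.53051005 195.31609631]
```

```bash
python3 go.py .518 .196 .047 -.1065
```

```text
shift [ 0.036  -0.0147  0.2324] turn 0.0037 rows> 5 t 24.4 q6 1.82
```

```bash
python3 -m pendant '.036 -.0147 .04 .004 1;.036 -.0147 .08 .004 1;.036 -.0147 .12 .004 1;.036 -.0147 .16 .004 1;.036 -.0147 .19 .004 1;.036 -.0147 .215 .004 1;.036 -.0147 .228 .004 1;.036 -.0147 .232 .004 1;.036 -.0147 .232 .004 1;.036 -.0147 .232 .004 1;.036 -.0147 .232 .004 .7;.036 -.0147 .232 .004 .5;.036 -.0147 .232 .004 .5;.036 -.0147 .232 .004 .5;.036 -.0147 .232 .004 .5;.036 -.0147 .232 .004 .5' 80
python3 -m pendant '0 0 -.005 0 .5;0 0 -.02 0 .5;0 0 -.05 0 .5;0 0 -.09 0 .5;0 0 -.13 0 .5;0 0 -.17 0 .5;0 0 -.17 0 .5;0 0 -.17 0 .5'
python3 - <<'E'
from m2 import *
d=snap('wrist'); save(d,'w7.png',size=(600,450))
z=sense()['tcp_pos'][2]; C=cloud(d)
for p in [(255,20),(255,60),(255,100),(255,150),(255,200)]: print(p,bydepth(d,[p]).round(4))
r=blobs(d,'brick',(200,0,600,450),z+.005,z+.03,z+.0145);print(tooloff(r[0]))
E
python3 go.py .5 -.2 .2 .1
```

```text
t: 26.0
tcp_pos: [0.5187, 0.1977, 0.0492]
tool_rot: [0.999, -0.052, 0.001, -0.0]
force: [0.0, -2.4, 5.9]
finger_gap: 0.716
gripper_force: 88.9
t: 26.8
tcp_pos: [0.5171, 0.1978, 0.2178]
tool_rot: [0.999, -0.052, -0.0, -0.0]
force: [-1.0, 0.8, -5.8]
finger_gap: 0.719
gripper_force: 88.8
(255, 20) [[0.6215 0.1877 0.2321]]
(255, 60) [[0.6087 0.1891 0.2302]]
(255, 100) [[0.5946 0.1906 0.2309]]
(255, 150) [[0.5757 0.1926 0.2306]]
(255, 200) [[0.5549 0.1948 0.2308]]
brick Z 0.2306 rect [570.1 192.3] [ 99.7 117.7] 84.0 circ [566.6 193. ] 69.3
[55.  -0.6]
shift [0.0253 0.3971 0.0166] turn -0.2041 rows> 8 t 26.85 q6 1.84
```

View pics/w7.png

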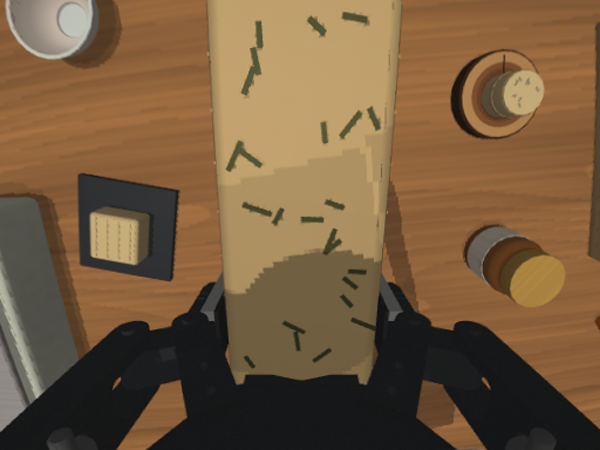

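The brick is held level and straight. Carrying it to in front of the wire.

```bash
python3 go.py .4712 -.2064 .11 .0995
```

```text
shift [-0.0023  0.4064  0.1067] turn -0.2036 rows> 9 t 26.85 q6 1.84
```

```bash
python3 -m pendant '-.002 .406 0 -.204 .5;-.002 .406 0 -.204 .5;-.002 .406 0 -.204 .5;-.002 .406 0 -.204 .5;-.002 .406 0 -.204 .5;-.002 .406 0 -.204 .5;-.002 .406 0 -.204 .5;-.002 .406 0 -.204 .5;-.002 .406 0 -.204 .5;-.002 .406 0 -.204 .5;-.002 .406 0 -.204 .5;-.002 .406 0 -.204 .5'
python3 go.py .4712 -.2064 .11 .0995
```

```text
t: 28.05
tcp_pos: [0.4729, -0.2035, 0.2165]
tool_rot: [0.999, 0.051, -0.001, -0.001]
force: [-0.3, 0.2, -4.8]
finger_gap: 0.711
gripper_force: 89.7
shift [-0.0018  0.003   0.1065] turn 0.0022 rows> 3 t 28.05 q6 0.84
```

```bash
python3 -m pendant '-.0018 .001 .03 .002 .5;-.0018 .001 .06 .002 .5;-.0018 .001 .09 .002 .5;-.0018 .001 .106 .002 .5;-.0018 .001 .106 .002 .5;-.0018 .001 .106 .002 .5'
python3 go.py .4712 -.2064 .057 .0995
python3 - <<'E'
from m2 import *
d=snap('wrist'); save(d,'w8.png',size=(600,450))
E
```

```text
t: 28.65
tcp_pos: [0.4725, -0.2058, 0.1118]
tool_rot: [0.999, 0.05, -0.0, -0.0]
force: [0.4, -0.4, -4.4]
finger_gap: 0.714
gripper_force: 89.4
shift [-0.0013  0.0005  0.0548] turn 0.0003 rows> 2 t 28.65 q6 0.84
```

View pics/w8.png

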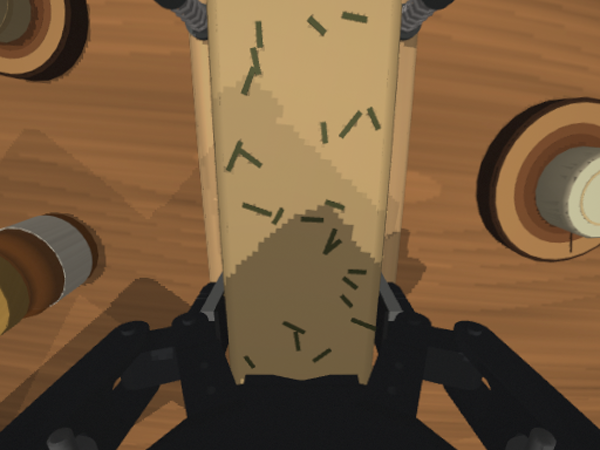

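The brick is over the bed, centred between the bed edges at columns 205 and 410. Lowering to just above the bed.

```bash
python3 -m pendant '-.0015 .0005 .02 0 .5;-.0015 .0005 .04 0 .5;-.0015 .0005 .05 0 .5;-.0015 .0005 .0545 0 .5;-.0015 .0005 .0555 0 .5;-.0015 .0005 .0555 0 .5;-.0015 .0005 .0555 0 .5'
python3 -m pendant '0 0 .0008 0 .5;0 0 .0008 0 .5;0 0 .0008 0 .5'
python3 go.py .5259 -.2010 .054 .0995
```

```text
t: 29.4
tcp_pos: [0.4711, -0.208, 0.0569]
tool_rot: [0.999, 0.049, 0.001, 0.001]
force: [0.6, -0.0, -5.2]
finger_gap: 0.714
gripper_force: 89.7
t: 29.7
tcp_pos: [0.4707, -0.2077, 0.0555]
tool_rot: [0.999, 0.049, 0.0, 0.0]
force: [0.5, 0.1, -4.8]
finger_gap: 0.71
gripper_force: 89.7
shift [ 0.0556 -0.0012  0.0015] turn -0.0017 rows> 2 t 29.7 q6 0.84
```

```bash
python3 -m pendant '.002 -.001 .0015 -.002 .5;.007 -.0012 .0015 -.002 .5;.012 -.0012 .0015 -.002 .5;.017 -.0012 .0015 -.002 .5;.022 -.0012 .0015 -.002 .5;.027 -.0012 .0015 -.002 .5;.032 -.0012 .0015 -.002 .5;.037 -.0012 .0015 -.002 .5;.042 -.0012 .0015 -.002 .5;.046 -.0012 .0015 -.002 .5;.048 -.0012 .0015 -.002 .5;.048 -.0012 .0015 -.002 .5;.048 -.0012 .0015 -.002 .5'
python3 go.py .5259 -.2010 .054 .0995
```

```text
t: 31.0
tcp_pos: [0.518, -0.2016, 0.0538]
tool_rot: [0.999, 0.05, -0.0, -0.0]
force: [-0.6, 0.1, -4.7]
finger_gap: 0.716
gripper_force: 89.8
shift [ 0.0079  0.0002 -0.0002] turn 0.0003 rows> 1 t 31.0 q6 0.9
```

Set it down onto the bed, then push gently to the stop.

```bash
python3 -m pendant '0 0 .0005 0 .5;0 0 .001 0 .5;0 0 .001 0 .5;0 0 .001 0 .5'
python3 -m pendant '.002 0 .001 0 .5;.004 0 .001 0 .5;.004 0 .001 0 .5;.004 0 .001 0 .5'
```

```text
t: 31.4
tcp_pos: [0.5179, -0.2017, 0.0533]
tool_rot: [0.999, 0.05, -0.0, -0.0]
force: [-3.1, 1.9, 2.6]
finger_gap: 0.714
gripper_force: 90.6
t: 31.8
tcp_pos: [0.5206, -0.2014, 0.0532]
tool_rot: [0.999, 0.05, -0.001, -0.0]
force: [-9.2, -0.1, 11.5]
finger_gap: 0.715
gripper_force: 91.6
```

```bash
python3 -m pendant '.002 0 -.0007 0 .5;.004 0 -.0007 0 .5;.004 0 -.0007 0 .5'
python3 -m pendant '.001 0 0 0 .5;.002 0 0 0 .5;.002 0 0 0 .5'
```

```text
t: 32.1
tcp_pos: [0.5252, -0.2012, 0.0532]
tool_rot: [0.999, 0.05, -0.001, 0.0]
force: [-7.1, -1.9, 8.1]
finger_gap: 0.713
gripper_force: 91.4
t: 32.4
tcp_pos: [0.5252, -0.2012, 0.0532]
tool_rot: [0.999, 0.05, -0.003, -0.0]
force: [-12.8, -3.6, 11.2]
finger_gap: 0.718
gripper_force: 91.8
```

```bash
python3 -m pendant '.001 0 -.0005 0 .5;.002 0 -.0005 0 .5;.002 0 -.0005 0 .5;.002 0 -.0005 0 .5'
```

```text
t: 32.8
tcp_pos: [0.5252, -0.2012, 0.0533]
tool_rot: [0.999, 0.05, -0.005, -0.001]
force: [-18.1, -6.2, 10.8]
finger_gap: 0.717
gripper_force: 91.8
```

Brick is against the stop (18 N, no motion). Ease off and release.

```bash
python3 -m pendant '-.002 0 0 0 .5;-.003 0 -.0005 0 .5;-.003 0 -.0005 0 .5'
python3 -m pendant '0 0 0 0 .75;0 0 0 0 .8;0 0 0 0 .9;0 0 0 0 1;0 0 0 0 1;0 0 0 0 1'
python3 -m pendant '0 0 -.02 0 1;0 0 -.05 0 1;-.02 0 -.1 0 1;-.06 0 -.15 0 1;-.09 0 -.18 0 1;-.09 0 -.2 0 1;-.09 0 -.2 0 1;-.09 0 -.2 0 1'
python3 - <<'E'
from m2 import *
d=snap('wrist'); save(d,'w9.png',size=(800,600)); pickle.dump(d,open('w9.pkl','wb'))
r=blobs(d,'brick',(200,0,600,600),.058,.075,.067)
r=blobs(d,'bed',(200,0,600,600),.012,.075,.022)
E
```

```text
t: 33.1
tcp_pos: [0.5251, -0.2012, 0.0533]
tool_rot: [0.999, 0.05, -0.002, -0.0]
force: [-8.6, -3.4, 2.1]
finger_gap: 0.712
gripper_force: 90.5
t: 33.7
tcp_pos: [0.5274, -0.2008, 0.0536]
tool_rot: [0.999, 0.05, 0.0, 0.0]
force: [0.2, -0.5, -0.1]
finger_gap: 1.001
gripper_force: 0.0
t: 34.5
tcp_pos: [0.4378, -0.21, 0.254]
tool_rot: [0.999, 0.05, 0.001, 0.001]
force: [0.7, -0.1, 0.3]
finger_gap: 1.002
gripper_force: 0.0
brick Z 0.0662 rect [ 537.2 -200. ] [147.3  61.4] 5.2 circ [ 537.6 -198.8] 78.7
bed Z 0.0253 rect [ 522.3 -201.9] [206.9 143.2] 5.7 circ [ 520.2 -201.2] 121.3
```

View pics/w9.png

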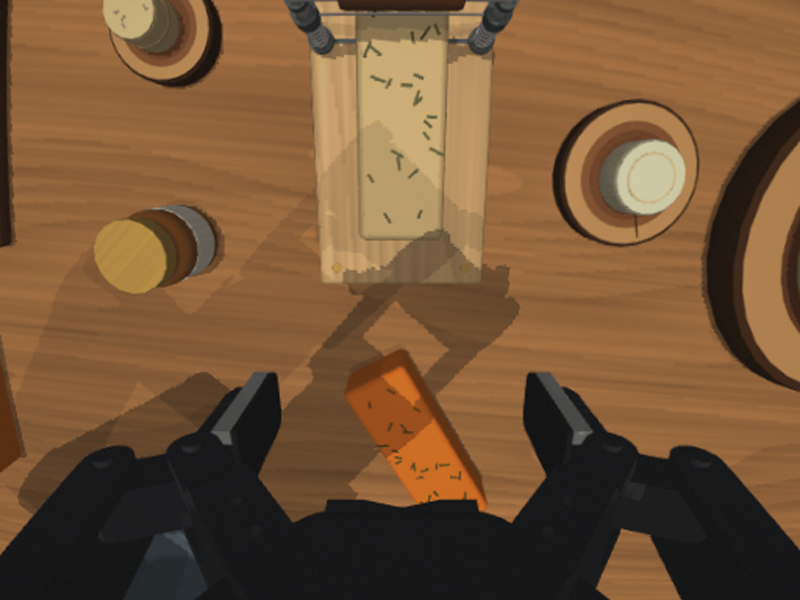

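The brick lies straight and centred on the bed, under the wire, and its near edge at row 238 matches an origin of x ≈ +5 mm. A last overall check from the top and side views.

Run:
```python
from h import *
d=snap('top'); s=snap('side')
a=cv2.resize(d['pixels'][120:250,80:430,::-1],(800,297)); b=cv2.resize(s['pixels'][120:250,140:440,::-1],(700,303))
b=cv2.copyMakeBorder(b,0,0,0,100,0); cv2.imwrite('pics/fin.png',np.vstack([a,b]))
```

```text
(no output)
```

View pics/fin.png

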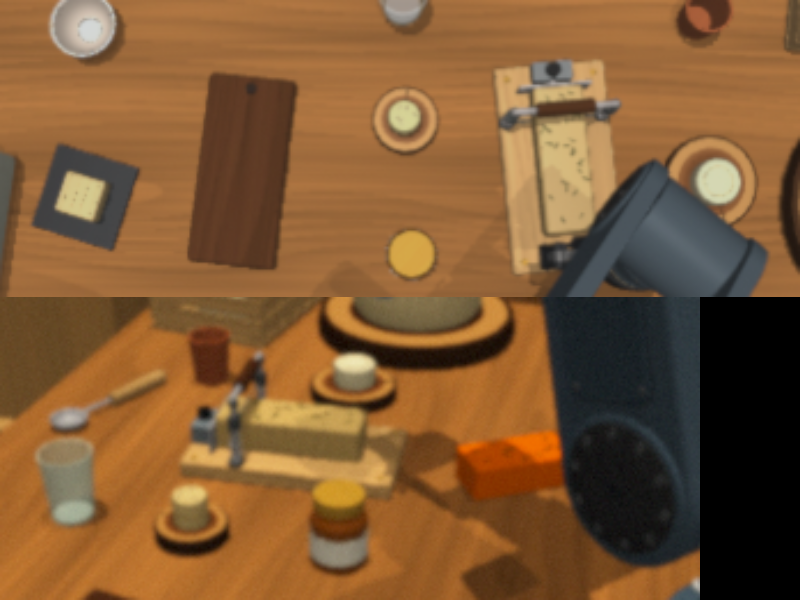

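The square is on the slate at (82,196), the drum on the small board (405,117) and the disc on the large board (717,182). The brick runs up to the stop at (553,88), under the wire, and the jar and glass are in place.

```bash
python3 -c "
from station import job; print(job.sign_off())"
```

```text
the job is handed in; nothing more can be done
None
```

The job is handed in after about 35 s of robot time: the three small cheeses are centred to within about 2 mm, the brick is centred on the slicer bed against the stop, and the jar and glass were left alone.

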